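Put the capped samples into their colour holders in order of urgency

ROBOT

A 6-joint arm with a two-finger parallel gripper is mounted at the origin on the work surface. World frame = base frame: x ahead of the robot, y to its left, z up, the work surface at z = 0. Lengths are in mm, angles in rad, forces in N, time in s.
With the tool pointing down it reaches from about 250 to 850 mm from the base axis. Payload 12.5 kg.
Tool frame: the origin (TCP) lies midway between the tips of the shut fingers; the grasp point (between the pads) lies 19 mm behind it (grasp_offset is the distance from the TCP to the grasp point, in mm); z points along the fingers, y is the direction in which the jaws open and shut (so a half turn about z gives the same grasp; the last joint's range is limited). The gripper opens to 93 mm and grips with 3 to 60 N. Pads are 15 mm wide; open, the fingers measure 128 mm over their backs; the gripper's body (75 mm by 188 mm) begins 65 mm behind the grasp point.
Start: joints at [1.166, 0.351, 1.652, -0, 1.139, -0.085], TCP at [172.875, 522.11, 218.633] pointing down, gripper open.
Joint ranges: [-2.75, 2.75], [-0.79, 2.1], [0.01, 2.65], [-1.57, 4.71], [0.07, 3.14], [-2.87, 2.87]. Speed limits (rad/s): [2.22, 2.22, 2.79, 3.14, 3.14, 3.14].

INTERFACE

Orientations are given as a unit quaternion [x, y, z, w].
In Python, from bench import * gives the robot as it stands. The module is installed in compiled form; this text tells all that it offers.
- The arm moves only by the tool arm_command, never from a script. Its arguments are lists of equal length, an entry for each row: "offset": the shift along the tool's x, y, z in units of 25 mm (1.0 is 25 mm), a list of three; "spin": the turn about the tool's z in rad; "gripper": the finger opening in mm, from 0 to 93. A call has 1 to 12 rows; each row is the pose to reach, as a shift and turn from the pose commanded when the call began, along the tool's axes at that moment; what a row does not reach only later rows make up. A row lasts 1/12 s, in which the tool goes at most 41.7 mm and 7.16 degrees, less where a joint would pass 70% of its speed; a pose out of reach is approached as far as the arm can. A call with a gripper value outside its range is refused whole. The fingers move at their own pace and stop on an object; "newtons" is the grip in N (left out, the last holds). Time passes only in rows, so rows that repeat a pose let the fingers close. It gives the time, the measured TCP pose, the force and the opening at its end, in the units of the state.
- sense(): the state, without advancing time (a new reading comes with each control period).
- grab_frame(name): name is "scene" or "top" or "wrist"; returns (picture, depth): 384x512x3 uint8, red, green, blue; 384x512 float32, mm along the optical axis (not along the pixel's ray), 0 where there is no reading.
- calibration(name): a dict with "fx", "fy", "cx", "cy" (pixels), "distortion" ([k1, k2, p1, p2, k3] as OpenCV has them; the pictures are not rectified), "extrinsics" (4x4, takes a point from camera to world coordinates). Camera axes: x right, y down, z forward; pixel columns grow to the right and rows downward; lengths in mm; the calibration is good to about 2 mm. A picture is of the moment at which its call begins: read the wrist's pose just before it. calibration takes no time and is no camera call; for the wrist camera it gives the pose at the moment of the call.
- finish_job(): hands the job in, once; it reports no verdict.
The state is a dict: "time": time; "q": joint angles; "qd": joint speeds; "effort": joint torques, N m; "position": TCP position; "orientation": TCP orientation; "ft_force": force on the tool from outside, world axes, zero at the start; "moment": the same for the moment, N m; "width": opening from 0.0 (shut) to 1.0 (fully open).
Only numpy, scipy, OpenCV 4.12 (cv2) and the standard library are available. Lean on these libraries where they do the work, as an engineer would, in place of code of your own. Each camera call takes 0.05 s, during which the arm holds its last target. There are 200 camera calls.

TASK

At the sample desk, take the four tall slim sample bottles one at a time and stand each upright in the cup of the holder that has the colour of its cap, in order of urgency: red first, then yellow, then green, then blue. Keep the bottles upright and set them down rather than letting them drop, and leave the two squat reagent pots standing where they are, whatever the colour of their lids.

Things in the scene. Friction and masses are not known exactly. Their poses are not given: they have to be found in the camera images.
- sample_red: tall slim sample bottle, standing upright and loose on the table: a plain cylinder 34 mm across and 85 mm tall, white body with a red screw cap (the top 22 mm, same diameter), about 60 g. Origin: centre of its underside; z up; yaw means nothing. Grip it from above around its upper half, e.g. with the finger pads centred 60 mm above its underside
- sample_yellow: tall slim sample bottle, standing upright and loose on the table: a plain cylinder 34 mm across and 85 mm tall, white body with a yellow screw cap (the top 22 mm, same diameter), about 60 g. Origin: centre of its underside; z up; yaw means nothing. Grip it from above around its upper half, e.g. with the finger pads centred 60 mm above its underside
- sample_green: tall slim sample bottle, standing upright and loose on the table: a plain cylinder 34 mm across and 85 mm tall, white body with a green screw cap (the top 22 mm, same diameter), about 60 g. Origin: centre of its underside; z up; yaw means nothing. Grip it from above around its upper half, e.g. with the finger pads centred 60 mm above its underside
- sample_blue: tall slim sample bottle, standing upright and loose on the table: a plain cylinder 34 mm across and 85 mm tall, white body with a blue screw cap (the top 22 mm, same diameter), about 60 g. Origin: centre of its underside; z up; yaw means nothing. Grip it from above around its upper half, e.g. with the finger pads centred 60 mm above its underside
- holder_red: red bottle holder, fixed to the table: grey square foot plate 80 x 80 mm, 6 mm thick, carrying a round open red cup, 68 mm outside, 58 mm inside, rim 24 mm above the table. The cup floor is flat, 6 mm above the table (cup 18 mm deep). Origin: centre of the underside, under the cup axis; z up; turned at random about z
- holder_yellow: yellow bottle holder, fixed to the table: grey square foot plate 80 x 80 mm, 6 mm thick, carrying a round open yellow cup, 68 mm outside, 58 mm inside, rim 24 mm above the table. The cup floor is flat, 6 mm above the table (cup 18 mm deep). Origin: centre of the underside, under the cup axis; z up; turned at random about z
- holder_green: green bottle holder, fixed to the table: grey square foot plate 80 x 80 mm, 6 mm thick, carrying a round open green cup, 68 mm outside, 58 mm inside, rim 24 mm above the table. The cup floor is flat, 6 mm above the table (cup 18 mm deep). Origin: centre of the underside, under the cup axis; z up; turned at random about z
- holder_blue: blue bottle holder, fixed to the table: grey square foot plate 80 x 80 mm, 6 mm thick, carrying a round open blue cup, 68 mm outside, 58 mm inside, rim 24 mm above the table. The cup floor is flat, 6 mm above the table (cup 18 mm deep). Origin: centre of the underside, under the cup axis; z up; turned at random about z
- pot_yellow: squat reagent pot, loose, to be left alone: 54 mm across, 38 mm tall, white with a yellow lid with a white spot on it, about 120 g. Origin: centre of its underside; z up. Bottles and pots stand mixed, at least 90 mm apart centre to centre
- pot_blue: squat reagent pot, loose, to be left alone: 54 mm across, 38 mm tall, white with a blue lid with a white spot on it, about 120 g. Origin: centre of its underside; z up. Bottles and pots stand mixed, at least 90 mm apart centre to centre
Mind the look-alikes: they are no part of the job. What is shaped like the holder_yellow but black or pink is not meant.

How it is judged (in metres and radians):
On the way, in this order (a step that is already met when the one before it is completed fails the run):
1. the red-capped bottle stands in the red holder, let go (horizontal distance between sample_red and holder_red below 0.015 m and z of sample_red in the frame of holder_red between 0.002 and 0.01 m and angle between sample_red's own z axis and vertical below 0.12 rad and contact force between sample_red and the fingers below 0.2 N and linear speed of sample_red below 0.03 m/s), for 0.2 s.
2. the yellow-capped bottle stands in the yellow holder, let go (horizontal distance between sample_yellow and holder_yellow below 0.015 m and z of sample_yellow in the frame of holder_yellow between 0.002 and 0.01 m and angle between sample_yellow's own z axis and vertical below 0.12 rad and contact force between sample_yellow and the fingers below 0.2 N and linear speed of sample_yellow below 0.03 m/s), for 0.2 s.
3. the green-capped bottle stands in the green holder, let go (horizontal distance between sample_green and holder_green below 0.015 m and z of sample_green in the frame of holder_green between 0.002 and 0.01 m and angle between sample_green's own z axis and vertical below 0.12 rad and contact force between sample_green and the fingers below 0.2 N and linear speed of sample_green below 0.03 m/s), for 0.2 s.
4. the blue-capped bottle stands in the blue holder, let go (horizontal distance between sample_blue and holder_blue below 0.015 m and z of sample_blue in the frame of holder_blue between 0.002 and 0.01 m and angle between sample_blue's own z axis and vertical below 0.12 rad and contact force between sample_blue and the fingers below 0.2 N and linear speed of sample_blue below 0.03 m/s), for 0.2 s.
At the end, for the whole second after the job is handed in: All four sample bottles stand upright (within 7 degrees), released and at rest, on the floor of the cup of their own colour (axis within 15 mm of the cup axis, which the cup wall ensures); both squat pots are within 20 mm of where they started (all of step 1 and all of step 2 and all of step 3 and all of step 4 and distance of each of pot_yellow, pot_blue from where it was at the start of the episode below 0.02 m); the robot touches nothing.
It fails at once if a squat pot is shifted by more than 20 mm (distance of any of pot_yellow, pot_blue from where it was at the start of the episode above 0.02 m).
It fails at once if a sample bottle or pot is tipped by more than about 35 degrees (angle between any of sample_red, sample_yellow, sample_green, sample_blue, pot_yellow, pot_blue's own z axis and vertical above 0.6 rad).
It fails at once if a sample bottle is let fall (more than about 20 mm) instead of being set down ((linear speed of sample_red above 0.6 m/s and contact force between sample_red and the fingers below 0.05 N and height (world z) of sample_red above 0.002 m) or (linear speed of sample_yellow above 0.6 m/s and contact force between sample_yellow and the fingers below 0.05 N and height (world z) of sample_yellow above 0.002 m) or (linear speed of sample_green above 0.6 m/s and contact force between sample_green and the fingers below 0.05 N and height (world z) of sample_green above 0.002 m) or (linear speed of sample_blue above 0.6 m/s and contact force between sample_blue and the fingers below 0.05 N and height (world z) of sample_blue above 0.002 m)).
It also fails if it takes over 109 s, if anything falls off the work surface, if the arm or the gripper's body presses on something with over 40 N, if the wrist force passes 120 N, or if a joint passes its speed limit or range.

## Working session

There is one attempt and no reset: what is moved stays moved. The work goes in short steps, Python scripts to look and compute and a tool call to move; the robot and the scene stay as the last step left them, time stands still between calls to the robot, and variables do not carry over. Pictures are saved under pics/ and viewed, about 12 in all and at most 16, crops included, and the job is handed in when it is done.

Besides the shell and the picture viewer there is one more tool, called after "Call:" as name(argument=value, ...), one argument or row to a line, values as JSON. arm_command: Moves the arm, as the interface text tells. Its arguments: {"type":"object","properties":{"offset":{"type":"array"},"spin":{"type":"array"},"gripper":{"type":"array"},"newtons":{"type":"number"}},"required":["offset","spin","gripper"]}

```bash
mkdir -p pics
python3 - <<'E'
from bench import *
import cv2,numpy as np
s=sense();print(s['time'],s['position'],s['orientation'],s['width'])
for n in('top','scene'):
    p,d=grab_frame(n);cv2.imwrite(f'pics/{n}0.png',p[...,::-1]);np.savez(f'{n}0.npz',p=p,d=d)
    c=calibration(n);print(n,c['fx'],c['cx'],c['cy'],np.round(c['distortion'],3),np.round(c['extrinsics'],3).tolist())
E
```

```text
0.0 [172.75457816 521.79798376 218.0888387 ] [ 1.59234845e-01  9.87240549e-01 -5.84597616e-04 -1.41023133e-04] 0.9995980445134817
top 376.98296616619666 255.04135139752756 194.98923445598936 [-0.064  0.     0.     0.     0.   ] [[-0.01, -0.996, 0.089, 483.547], [-1.0, 0.008, -0.022, -50.262], [0.021, -0.089, -0.996, 794.484], [0.0, 0.0, 0.0, 1.0]]
scene 478.0764085507707 258.23145444247746 192.1451732100505 [-0.198  0.     0.     0.     0.   ] [[-0.594, 0.606, -0.529, 1048.406], [0.805, 0.451, -0.387, 289.87], [0.004, -0.655, -0.755, 746.989], [0.0, 0.0, 0.0, 1.0]]
```

View pics/top0.png

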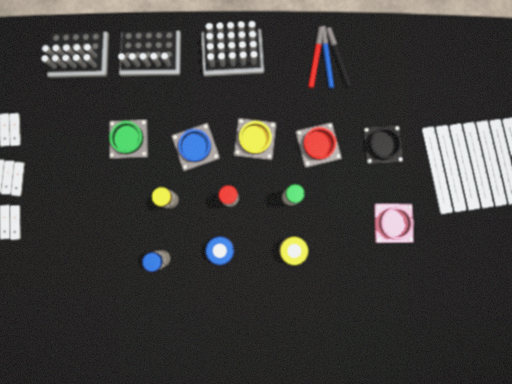

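View pics/scene0.png

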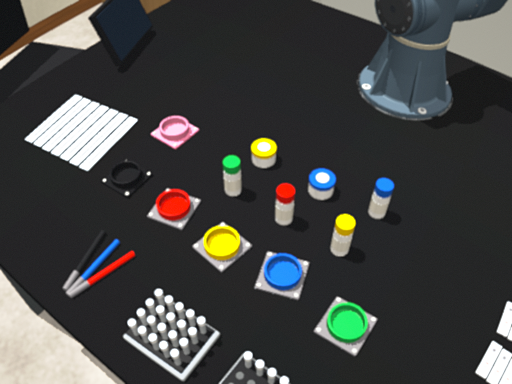

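Top view: the bottles are yellow (161,197), red (228,195), green (294,194) and blue (152,261). The squat pots with a white spot on the lid are blue (220,250) and yellow (294,251), and they stay put. The cups are green (126,137), blue (195,146), yellow (255,137) and red (319,143). The look-alikes are the black holder (383,144), the pink holder (394,223), the coloured pens (320,55) and the racks. The scene view agrees on which are the tall bottles.

```bash
cat > h.py <<'E'
import cv2,numpy as np
H={'red':(0,8),'yellow':(22,36),'green':(50,75),'blue':(100,118)}
def mask(p,c):
    h=cv2.cvtColor(p,cv2.COLOR_RGB2HSV);lo,hi=H[c]
    m=cv2.inRange(h,(lo,120,60),(hi,255,255))
    if c=='red': m|=cv2.inRange(h,(172,120,60),(180,255,255))
    return m
def ray(cal,uv,z):
    K=np.array([[cal['fx'],0,cal['cx']],[0,cal['fy'],cal['cy']],[0,0,1]])
    n=cv2.undistortPoints(np.array([[uv]],float),K,np.array(cal['distortion']))[0,0]
    E=np.array(cal['extrinsics']);d=E[:3,:3]@[n[0],n[1],1];o=E[:3,3]
    return o+d*(z-o[2])/d[2]
def blobs(p,c,amin=120):
    cs,_=cv2.findContours(mask(p,c),cv2.RETR_EXTERNAL,cv2.CHAIN_APPROX_NONE)
    return [(cv2.minEnclosingCircle(k),cv2.contourArea(k)) for k in cs if cv2.contourArea(k)>amin]
E
python3 - <<'E'
from h import *
from bench import *
p=np.load('top0.npz')['p'];cal=calibration('top')
for c in H:
    for (uv,r),a in blobs(p,c):
        z=24 if r>15 else (38 if c in('yellow','blue') and r>12 else 85)
        print(c,np.round(uv),round(r,1),a,'z',z,np.round(ray(cal,uv,z)))
cv2.imwrite('pics/crop.png',cv2.resize(p[100:290,90:430],None,fx=2.3,fy=2.3,interpolation=cv2.INTER_CUBIC)[...,::-1])
R=cv2.Rodrigues  
from scipy.spatial.transform import Rotation as Ro
print(np.round(Ro.from_quat(sense()['orientation']).as_matrix(),3))
w=calibration('wrist');print(np.round(w['extrinsics'],2),w['fx'])
E
```

```text
red [228. 194.] 10.4 292.0 z 85 [548. -14.  85.]
red [320. 143.] 16.9 780.5 z 24 [ 661. -204.   24.]
red [314.  66.] 22.7 290.5 z 24 [ 829. -198.   24.]
yellow [294. 251.] 15.0 656.5 z 38 [ 439. -143.   38.]
yellow [160. 196.] 10.5 303.5 z 85 [546. 113.  85.]
yellow [254. 136.] 16.7 777.5 z 24 [674. -67.  24.]
green [295. 193.] 9.7 255.5 z 85 [ 550. -141.   85.]
green [125. 137.] 16.7 764.5 z 24 [675. 202.  24.]
blue [151. 262.] 10.3 295.0 z 85 [424. 129.  85.]
blue [219. 250.] 14.9 651.0 z 38 [441.   5.  38.]
blue [194. 145.] 16.4 770.0 z 24 [658.  58.  24.]
blue [328.  66.] 22.6 265.5 z 24 [ 829. -227.   24.]
[[-0.949  0.314 -0.   ]
 [ 0.314  0.949 -0.001]
 [ 0.    -0.001 -1.   ]]
[[ 3.2000e-01  9.1000e-01  2.6000e-01  1.0051e+02]
 [ 9.5000e-01 -3.0000e-01 -9.0000e-02  5.4582e+02]
 [-0.0000e+00  2.7000e-01 -9.6000e-01  3.8393e+02]
 [ 0.0000e+00  0.0000e+00  0.0000e+00  1.0000e+00]] 269.8718991354482
```

View pics/crop.png

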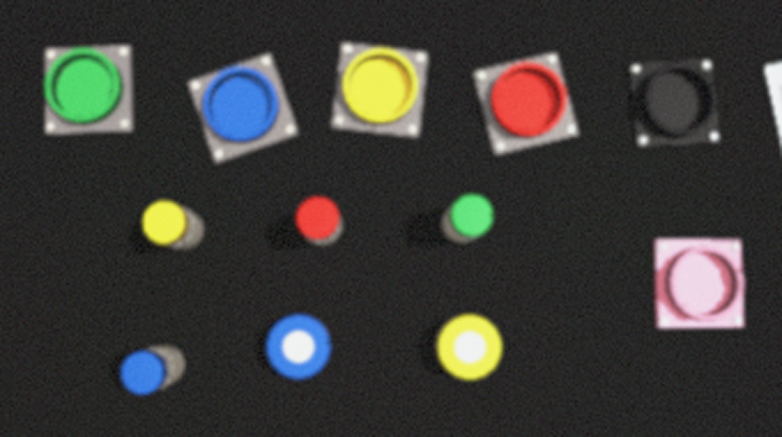

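Crop confirms the choice: red-capped bottle at crop (318,217), slim with its body showing beside the cap, and the red holder at crop (527,100). Next I turn the jaws to line up with world y and fly over the red bottle.

Call:
arm_command(
  offset=[
    [-20.97,-15.6,0.8],
    [-20.97,-15.6,0.8],
    [-20.97,-15.6,0.8],
    [-20.97,-15.6,0.8],
    [-20.97,-15.6,0.8],
    [-20.97,-15.6,0.8],
    [-20.97,-15.6,0.8],
    [-20.97,-15.6,0.8],
    [-20.97,-15.6,0.8],
    [-20.97,-15.6,0.8],
    [-20.97,-15.6,0.8],
    [-20.97,-15.6,0.8],
  ],
  spin=[-0.32,-0.32,-0.32,-0.32,-0.32,-0.32,-0.32,-0.32,-0.32,-0.32,-0.32,-0.32],
  gripper=[93,93,93,93,93,93,93,93,93,93,93,93],
  newtons=15,
)

```text
time: 1.1
position: [457.6, 114.9, 203.4]
orientation: [-0.0, 1.0, -0.0, -0.0]
ft_force: [-0.1, 1.4, -0.2]
width: 1.0
```

Call:
arm_command(
  offset=[
    [-2.5,-3.6,0],
    [-2.5,-3.6,0],
    [-2.5,-3.6,0],
    [-2.5,-3.6,0],
    [-2.5,-3.6,0],
    [-2.5,-3.6,0],
    [-2.5,-3.6,0],
    [-2.5,-3.6,0],
  ],
  spin=[0,0,0,0,0,0,0,0],
  gripper=[93,93,93,93,93,93,93,93],
)

```text
time: 1.77
position: [519.0, 28.0, 203.6]
orientation: [-0.001, 1.0, 0.0, -0.0]
ft_force: [0.2, 0.3, 0.2]
width: 1.0
```

```bash
cat > look.py <<'E'
import sys
from h import *
from bench import *
s=sense();cal=calibration('wrist');p,d=grab_frame('wrist')
cv2.imwrite(f'pics/{sys.argv[1]}.png',p[...,::-1])
print(s['time'],np.round(s['position'],1),np.round(s['q'],2),np.round(s['ft_force'],1),round(s['width']*93,1))
for c in H:
    for (uv,r),a in blobs(p,c,300):
        print(c,np.round(uv),round(r,1),a,'z85',np.round(ray(cal,uv,85))[:2],'z24',np.round(ray(cal,uv,24))[:2])
E
python3 look.py w1
```

```text
1.7667 [519.   28.  203.6] [-0.04  0.31  1.75  0.    1.08 -1.61] [0.2 0.3 0.2] 93.0
red [216. 209.] 16.5 773.0 z85 [548. -14.] z24 [571. -23.]
blue [273. 264.] 22.3 1092.5 z85 [618.  52.] z24 [656.  58.]
blue [234. 111.] 24.1 1695.0 z85 [442.   9.] z24 [442.   5.]
blue [351.  94.] 19.5 1016.5 z85 [426. 127.] z24 [422. 148.]
```

View pics/w1.png

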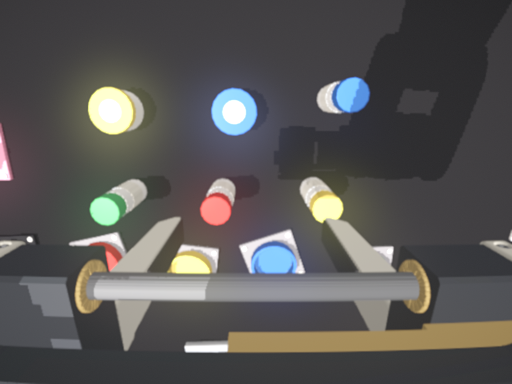

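Wrist view: red bottle at (216,209), blue pot at (234,111), yellow pot at (112,110). Triangulated positions match the top camera to about 2 mm. Next I descend on the red bottle and grip it.

Call:
arm_command(
  offset=[
    [-1.16,-1.68,0],
    [-1.16,-1.68,0],
    [-1.16,-1.68,1],
    [-1.16,-1.68,2],
    [-1.16,-1.68,3],
    [-1.16,-1.68,4],
    [-1.16,-1.68,5],
    [-1.16,-1.68,6],
    [-1.16,-1.68,6.5],
    [-1.16,-1.68,6.5],
    [-1.16,-1.68,6.5],
    [-1.16,-1.68,6.5],
  ],
  spin=[0,0,0,0,0,0,0,0,0,0,0,0],
  gripper=[93,93,93,93,93,93,93,93,93,93,93,93],
)

```text
time: 2.82
position: [549.3, -15.0, 42.4]
orientation: [-0.0, 1.0, -0.0, 0.001]
ft_force: [-0.1, 0.3, 0.5]
width: 1.0
```

Call:
arm_command(
  offset=[
    [0,0,0],
    [0,0,0],
    [0,0,0],
    [0,0,0],
    [0,0,0],
    [0,0,0],
    [0,0,0],
    [0,0,0],
    [0,0,0],
    [0,0,0],
  ],
  spin=[0,0,0,0,0,0,0,0,0,0],
  gripper=[20,20,20,20,20,20,20,20,20,20],
)

```text
time: 3.65
position: [548.5, -15.0, 41.0]
orientation: [-0.0, 1.0, -0.0, -0.0]
ft_force: [-0.1, 0.4, -0.6]
width: 0.367
```

Opening is 34 mm, so the red bottle is held. Now lift and carry it over.

Call:
arm_command(
  offset=[
    [0,0,-0.3],
    [0,0,-1],
    [0,0,-2],
    [0,0,-3],
    [0,0,-4],
    [0,0,-4.4],
    [-0.5,-0.8,-4.4],
    [-1.1,-1.8,-4.4],
    [-1.7,-2.8,-4.4],
    [-2.3,-3.8,-4.4],
    [-2.9,-4.8,-4.4],
    [-3.4,-5.7,-4.4],
  ],
  spin=[0,0,0,0,0,0,0,0,0,0,0,0],
  gripper=[20,20,20,20,20,20,20,20,20,20,20,20],
)

```text
time: 4.65
position: [634.0, -159.0, 150.4]
orientation: [0.0, 1.0, 0.0, -0.0]
ft_force: [-0.1, 0.1, -0.5]
width: 0.364
```

Call:
arm_command(
  offset=[
    [-0.4,-0.8,0],
    [-0.8,-1.4,0],
    [-1.0,-1.8,0],
    [-1.1,-1.86,0],
    [-1.1,-1.86,0],
    [-1.1,-1.86,0],
  ],
  spin=[0,0,0,0,0,0],
  gripper=[20,20,20,20,20,20],
)

```text
time: 5.15
position: [660.7, -203.1, 150.7]
orientation: [-0.0, 1.0, 0.0, -0.0]
ft_force: [-0.2, 0.8, 0.1]
width: 0.365
```

```bash
python3 look.py w2
```

```text
5.15 [ 660.7 -203.1  150.7] [-0.37  0.67  1.3   0.    1.16 -1.94] [-0.2  0.8  0.1] 33.9
red [252. 259.] 34.6 2555.5 z85 [ 722. -203.] z24 [ 758. -203.]
red [252. 182.] 29.6 2054.5 z85 [ 645. -204.] z24 [ 661. -204.]
yellow [368. 192.] 31.0 2454.5 z85 [655. -99.] z24 [673. -71.]
green [328.  69.] 23.8 1555.5 z85 [ 552. -143.] z24 [ 543. -127.]
blue [475. 179.] 33.6 2868.5 z85 [642.  -1.] z24 [657.  52.]
```

View pics/w2.png

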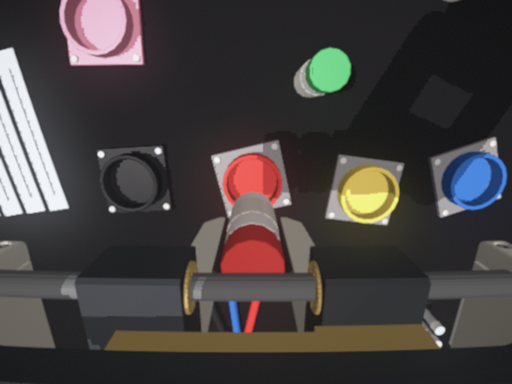

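The held bottle is at (252,230), with the red cup behind it at (252,182), and the cup measures (661,-204) again. Next I lower it.

Call:
arm_command(
  offset=[
    [0,0,0.5],
    [0,0,1.2],
    [0,0,2],
    [0,0,2.8],
    [0,0,3.4],
    [0,0,3.8],
    [0,0,4.0],
    [0,0,4.08],
    [0,0,4.12],
    [0,0,4.15],
    [0,0,4.15],
  ],
  spin=[0,0,0,0,0,0,0,0,0,0,0],
  gripper=[20,20,20,20,20,20,20,20,20,20,20],
)

```text
time: 6.12
position: [661.4, -204.1, 48.0]
orientation: [-0.0, 1.0, -0.0, 0.001]
ft_force: [0.0, -0.3, 0.9]
width: 0.364
```

Call:
arm_command(
  offset=[
    [0,0,0.03],
    [0,0,0.05],
    [0,0,0.05],
    [0,0,0.05],
    [0,0,0.05],
    [0,0,0.05],
    [0,0,0.05],
    [0,0,0.05],
    [0,0,0.05],
    [0,0,0.05],
  ],
  spin=[0,0,0,0,0,0,0,0,0,0],
  gripper=[20,20,20,36,38,42,50,60,70,70],
)

```text
time: 6.95
position: [661.0, -204.0, 45.9]
orientation: [-0.0, 1.0, 0.0, -0.0]
ft_force: [-0.7, -0.1, 0.3]
width: 0.689
```

Call:
arm_command(
  offset=[
    [0,0,-0.5],
    [0,0,-1.5],
    [0,0,-3],
    [0,0,-4.5],
    [0,0,-5],
    [0,0,-5],
  ],
  spin=[0,0,0,0,0,0],
  gripper=[70,70,70,70,90,90],
)

```text
time: 7.45
position: [662.7, -204.6, 176.3]
orientation: [-0.0, 1.0, -0.001, 0.004]
ft_force: [0.1, -0.3, 0.6]
width: 0.852
```

```bash
python3 look.py w3
```

```text
7.45 [ 662.7 -204.6  176.3] [-0.37  0.65  1.28 -0.    1.2  -1.94] [ 0.1 -0.3  0.6] 79.3
red [254. 178.] 30.9 2436.5 z85 [ 651. -203.] z24 [ 666. -203.]
yellow [362. 184.] 29.1 2184.5 z85 [656. -96.] z24 [673. -70.]
green [323.  71.] 21.4 1259.0 z85 [ 552. -142.] z24 [ 544. -128.]
blue [462. 172.] 31.4 2485.5 z85 [644.   3.] z24 [658.  53.]
```

View pics/w3.png

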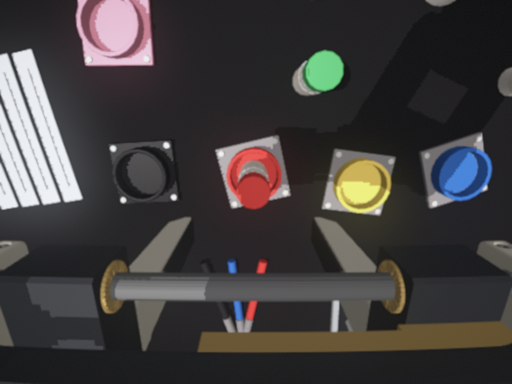

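The red bottle stands upright in the red cup, cap (253,190) and base (255,170). Next is yellow.

Call:
arm_command(
  offset=[
    [0.2,0.8,0],
    [0.6,2,0],
    [1.2,3.4,0],
    [1.8,4.8,0],
    [2.4,6.2,0],
    [2.8,7.6,0],
    [3.3,9,0],
    [3.8,10.4,0],
    [4.2,11.6,0],
    [4.5,12.4,0],
    [4.6,12.68,0],
    [4.6,12.68,0],
  ],
  spin=[0,0,0,0,0,0,0,0,0,0,0,0],
  gripper=[93,93,93,93,93,93,93,93,93,93,93,93],
)

```text
time: 8.5
position: [544.9, 114.1, 169.8]
orientation: [-0.001, 1.0, -0.0, -0.001]
ft_force: [-0.3, 0.3, -1.2]
width: 0.999
```

```bash
python3 look.py w4
```

```text
8.5 [544.9 114.1 169.8] [ 0.12  0.42  1.68  0.    1.04 -1.45] [-0.3  0.3 -1.2] 92.9
yellow [251. 194.] 18.2 900.0 z85 [546. 112.] z24 [565. 112.]
green [ 13. 194.] 17.9 381.5 z85 [ 547. -127.] z24 [ 565. -186.]
blue [210. 260.] 26.1 1500.5 z85 [619.  69.] z24 [655.  58.]
blue [149.  86.] 28.0 2184.0 z85 [447.  23.] z24 [441.   0.]
blue [270.  60.] 21.9 1346.0 z85 [426. 129.] z24 [416. 132.]
```

Call:
arm_command(
  offset=[
    [0,0,0.6],
    [0,0,1.6],
    [0,0,2.6],
    [0,0,3.6],
    [0,0,4.5],
    [0,0,5],
    [0,0,5.18],
    [0,0,5.18],
    [0,0,5.18],
  ],
  spin=[0,0,0,0,0,0,0,0,0],
  gripper=[93,93,93,93,93,93,93,93,93],
)

```text
time: 9.3
position: [546.6, 112.6, 42.2]
orientation: [0.0, 1.0, 0.0, 0.0]
ft_force: [-0.2, 0.7, 0.5]
width: 0.998
```

Call:
arm_command(
  offset=[
    [0,0,0],
    [0,0,0],
    [0,0,0],
    [0,0,0],
    [0,0,0],
    [0,0,0],
    [0,0,0],
    [0,0,0],
    [0,0,0],
    [0,0,0],
  ],
  spin=[0,0,0,0,0,0,0,0,0,0],
  gripper=[20,20,20,20,20,20,20,20,20,20],
)

```text
time: 10.13
position: [545.9, 113.0, 41.5]
orientation: [-0.0, 1.0, -0.0, -0.0]
ft_force: [0.2, 0.5, -1.1]
width: 0.363
```

Call:
arm_command(
  offset=[
    [0,0,-0.3],
    [0,0,-1],
    [0,0,-2],
    [0,0,-3],
    [0,0,-4],
    [0,0,-4.4],
    [-0.5,-0.8,-4.4],
    [-1.2,-1.8,-4.4],
    [-1.9,-2.8,-4.4],
    [-2.6,-3.8,-4.4],
    [-3.3,-4.8,-4.4],
    [-4.0,-5.7,-4.4],
  ],
  spin=[0,0,0,0,0,0,0,0,0,0,0,0],
  gripper=[20,20,20,20,20,20,20,20,20,20,20,20],
)

```text
time: 11.13
position: [646.4, -31.1, 151.0]
orientation: [0.0, 1.0, 0.0, -0.0]
ft_force: [0.2, 0.8, -0.3]
width: 0.364
```

Call:
arm_command(
  offset=[
    [-0.5,-0.8,0],
    [-0.9,-1.2,0],
    [-1.1,-1.5,0],
    [-1.12,-1.54,0],
    [-1.12,-1.54,0],
    [-1.12,-1.54,0],
  ],
  spin=[0,0,0,0,0,0],
  gripper=[20,20,20,20,20,20],
)

```text
time: 11.63
position: [673.4, -67.1, 151.3]
orientation: [-0.0, 1.0, 0.0, -0.0]
ft_force: [-0.0, -0.5, -0.5]
width: 0.363
```

```bash
python3 look.py w5
```

```text
11.6333 [673.4 -67.1 151.3] [-0.17  0.65  1.35  0.    1.14 -1.74] [-0.  -0.5 -0.5] 33.7
red [121. 178.] 44.1 3777.5 z85 [ 654. -185.] z24 [ 669. -216.]
yellow [253. 259.] 34.1 2421.5 z85 [734. -67.] z24 [770. -67.]
yellow [260. 176.] 26.3 546.0 z85 [652. -60.] z24 [666. -59.]
green [484. 186.] 26.5 554.5 z85 [662. 145.] z24 [679. 201.]
green [472. 182.] 28.2 509.0 z85 [657. 133.] z24 [673. 186.]
blue [364. 168.] 31.9 2805.5 z85 [645.  31.] z24 [657.  56.]
```

Call:
arm_command(
  offset=[
    [0,0,0.5],
    [0,0,1.2],
    [0,0,2],
    [0,0,2.8],
    [0,0,3.4],
    [0,0,3.8],
    [0,0,4.0],
    [0,0,4.08],
    [0,0,4.14],
    [0,0,4.18],
    [0,0,4.21],
    [0,0,4.21],
  ],
  spin=[0,0,0,0,0,0,0,0,0,0,0,0],
  gripper=[20,20,20,20,20,20,20,20,20,20,20,20],
)

```text
time: 12.68
position: [674.6, -68.0, 47.4]
orientation: [-0.0, 1.0, -0.0, 0.001]
ft_force: [-0.9, -0.1, 4.1]
width: 0.361
```

Call:
arm_command(
  offset=[
    [0,0,0],
    [0,0,0],
    [0,0,0],
    [0,0,0],
    [0,0,0],
    [0,0,0],
    [0,0,0],
    [0,0,0],
    [0,0,0],
  ],
  spin=[0,0,0,0,0,0,0,0,0],
  gripper=[20,20,36,38,42,50,60,70,70],
)

```text
time: 13.43
position: [674.0, -68.0, 46.2]
orientation: [-0.0, 1.0, 0.0, -0.0]
ft_force: [-0.2, -0.4, -0.5]
width: 0.691
```

Call:
arm_command(
  offset=[
    [0,0,-0.5],
    [0,0,-1.5],
    [0,0,-3],
    [0,0,-4.5],
    [0,0,-5],
    [0,0,-5],
  ],
  spin=[0,0,0,0,0,0],
  gripper=[70,70,70,70,90,90],
)

```text
time: 13.93
position: [675.8, -68.3, 176.4]
orientation: [-0.0, 1.0, -0.001, 0.004]
ft_force: [-0.3, -0.4, -0.2]
width: 0.851
```

```bash
python3 look.py w6
```

```text
13.9333 [675.8 -68.3 176.4] [-0.17  0.62  1.33 -0.    1.18 -1.74] [-0.3 -0.4 -0.2] 79.1
red [133. 169.] 39.2 3083.0 z85 [ 654. -186.] z24 [ 667. -214.]
yellow [256. 180.] 30.0 1308.5 z85 [665. -66.] z24 [681. -65.]
green [470. 179.] 24.5 408.5 z85 [664. 151.] z24 [680. 203.]
green [458. 174.] 25.8 502.5 z85 [659. 137.] z24 [673. 186.]
blue [357. 161.] 29.7 2416.0 z85 [647.  33.] z24 [658.  57.]
```

View pics/w6.png

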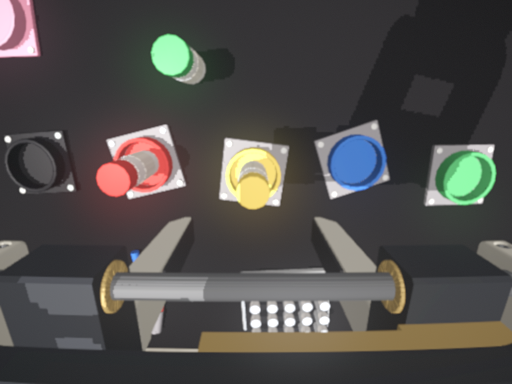

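The yellow bottle stands in the yellow cup, cap (253,190). Red is still upright, and its base at (145,160) is in the red cup. Next is green.

Call:
arm_command(
  offset=[
    [0.6,-0.4,0],
    [1.6,-1,0],
    [2.8,-1.7,0],
    [3.9,-2.4,0],
    [4.6,-2.8,0],
    [4.92,-2.96,0],
    [4.92,-2.96,0],
    [4.92,-2.96,0],
    [4.92,-2.96,1],
    [4.92,-2.96,2],
    [4.92,-2.96,3],
    [4.92,-2.96,4],
  ],
  spin=[0,0,0,0,0,0,0,0,0,0,0,0],
  gripper=[93,93,93,93,93,93,93,93,93,93,93,93],
)

```text
time: 14.98
position: [552.1, -141.1, 69.7]
orientation: [-0.001, 1.0, 0.0, 0.0]
ft_force: [0.8, -0.1, -0.5]
width: 0.999
```

Call:
arm_command(
  offset=[
    [0,0,0.8],
    [0,0,1.18],
    [0,0,1.18],
    [0,0,1.18],
    [0,0,1.18],
    [0,0,1.18],
    [0,0,1.18],
    [0,0,1.18],
    [0,0,1.18],
    [0,0,1.18],
    [0,0,1.18],
    [0,0,1.18],
  ],
  spin=[0,0,0,0,0,0,0,0,0,0,0,0],
  gripper=[93,93,93,20,20,20,20,20,20,20,20,20],
)

```text
time: 15.98
position: [551.0, -142.0, 41.8]
orientation: [-0.0, 1.0, -0.0, 0.0]
ft_force: [0.3, 0.6, -0.2]
width: 0.403
```

Call:
arm_command(
  offset=[
    [0,0,0],
    [0,0,0],
    [0,0,0],
    [0,0,0],
  ],
  spin=[0,0,0,0],
  gripper=[20,20,20,20],
)

```text
time: 16.32
position: [551.0, -142.0, 41.7]
orientation: [-0.0, 1.0, 0.0, -0.0]
ft_force: [-0.2, -1.2, -0.7]
width: 0.36
```

Call:
arm_command(
  offset=[
    [0,0,-0.3],
    [0,0,-1],
    [0,0,-2],
    [0,0,-3],
    [0,0,-4],
    [0,0,-4.8],
    [0,0.5,-5],
    [-0.2,1.4,-5],
    [-0.5,2.6,-5],
    [-0.9,3.8,-5],
    [-1.3,5.0,-5],
    [-1.7,6.2,-5],
  ],
  spin=[0,0,0,0,0,0,0,0,0,0,0,0],
  gripper=[20,20,20,20,20,20,20,20,20,20,20,20],
)

```text
time: 17.32
position: [593.1, 15.3, 166.0]
orientation: [-0.0, 1.0, 0.0, -0.001]
ft_force: [-0.1, -0.7, -0.3]
width: 0.363
```

Call:
arm_command(
  offset=[
    [-0.5,1.2,0],
    [-1.0,2.4,0],
    [-1.5,3.6,0],
    [-2,4.8,0],
    [-2.5,6,0],
    [-2.9,6.9,0],
    [-3.2,7.4,0],
    [-3.26,7.56,0],
    [-3.26,7.56,0],
    [-3.26,7.56,0],
    [-3.26,7.56,0],
  ],
  spin=[0,0,0,0,0,0,0,0,0,0,0],
  gripper=[20,20,20,20,20,20,20,20,20,20,20],
)

```text
time: 18.23
position: [674.5, 201.2, 166.6]
orientation: [0.0, 1.0, -0.0, -0.0]
ft_force: [-0.3, 0.8, 0.3]
width: 0.364
```

```bash
python3 look.py w7
```

```text
18.2333 [674.5 201.2 166.6] [ 0.22  0.68  1.25 -0.    1.21 -1.35] [-0.3  0.8  0.3] 33.8
yellow [ 41. 177.] 27.0 509.5 z85 [657.  -3.] z24 [671. -54.]
green [252. 257.] 34.2 2554.5 z85 [742. 201.] z24 [778. 201.]
green [259. 176.] 25.8 354.0 z85 [656. 207.] z24 [671. 208.]
blue [132. 166.] 30.7 2587.5 z85 [647.  88.] z24 [660.  60.]
```

View pics/w7.png

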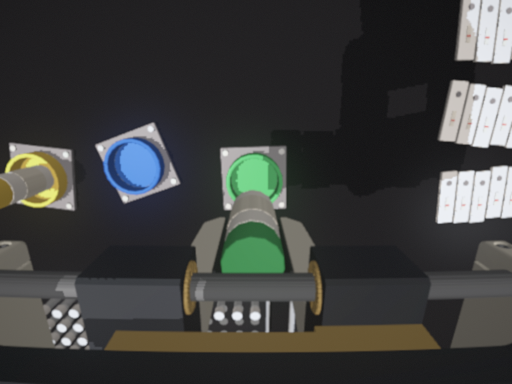

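The green bottle is in line with the green cup at (254,180). Lowering it.

Call:
arm_command(
  offset=[
    [0,0,0.5],
    [0,0,1.4],
    [0,0,2.4],
    [0,0,3.3],
    [0,0,4.0],
    [0,0,4.4],
    [0,0,4.6],
    [0,0,4.7],
    [0,0,4.76],
    [0,0,4.8],
    [0,0,4.82],
    [0,0,4.82],
  ],
  spin=[0,0,0,0,0,0,0,0,0,0,0,0],
  gripper=[20,20,20,20,20,20,20,20,20,20,20,20],
)

```text
time: 19.28
position: [675.6, 202.0, 47.8]
orientation: [-0.0, 1.0, 0.0, 0.001]
ft_force: [-2.1, -0.7, 4.5]
width: 0.363
```

Call:
arm_command(
  offset=[
    [0,0,0],
    [0,0,0],
    [0,0,0],
    [0,0,0],
    [0,0,0],
    [0,0,0],
    [0,0,0],
    [0,0,0],
    [0,0,0],
  ],
  spin=[0,0,0,0,0,0,0,0,0],
  gripper=[20,20,36,38,42,50,60,70,70],
)

```text
time: 20.03
position: [674.9, 202.0, 46.2]
orientation: [-0.0, 1.0, -0.0, -0.0]
ft_force: [0.2, 0.5, -0.2]
width: 0.69
```

Call:
arm_command(
  offset=[
    [0,0,-0.5],
    [0,0,-1.5],
    [0,0,-3],
    [0,0,-4.5],
    [0,0,-5],
    [0,0,-5],
  ],
  spin=[0,0,0,0,0,0],
  gripper=[70,70,70,70,90,90],
)

```text
time: 20.53
position: [676.7, 202.5, 176.6]
orientation: [-0.0, 1.0, 0.001, 0.004]
ft_force: [-0.9, 0.7, 0.3]
width: 0.845
```

```bash
python3 look.py w8
```

```text
20.5333 [676.7 202.5 176.6] [ 0.22  0.67  1.24 -0.    1.22 -1.35] [-0.9  0.7  0.3] 78.5
yellow [  2. 188.] 15.6 380.5 z85 [675. -56.] z24 [ 693. -117.]
yellow [ 41. 174.] 29.4 828.5 z85 [659. -10.] z24 [673. -60.]
green [253. 178.] 28.8 1468.5 z85 [664. 202.] z24 [680. 203.]
blue [134. 161.] 29.7 2452.0 z85 [647.  88.] z24 [658.  61.]
```

View pics/w8.png

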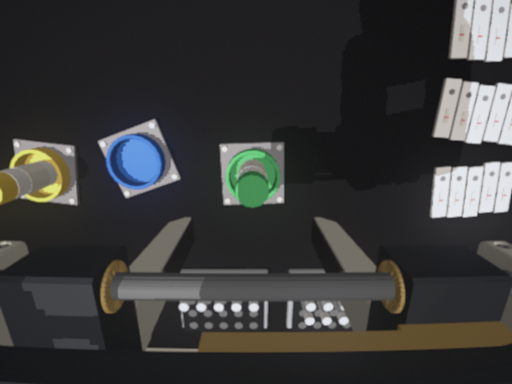

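The green bottle stands in the green cup, cap (252,190). Next is blue.

Call:
arm_command(
  offset=[
    [0.6,-0.2,0],
    [1.8,-0.5,0],
    [3.2,-1,0],
    [4.7,-1.4,0],
    [6.2,-1.8,0],
    [7.6,-2.2,0],
    [8.8,-2.6,0],
    [9.6,-2.9,0],
    [10,-2.96,0],
    [10,-2.96,0],
    [10,-2.96,0.2],
    [10,-2.96,0.2],
  ],
  spin=[0,0,0,0,0,0,0,0,0,0,0,0],
  gripper=[93,93,93,93,93,93,93,93,93,93,93,93],
)

```text
time: 21.58
position: [425.7, 128.2, 165.3]
orientation: [-0.0, 1.0, -0.0, -0.0]
ft_force: [-1.0, 0.2, -0.5]
width: 0.997
```

```bash
python3 look.py w9
```

```text
21.5833 [425.7 128.2 165.3] [ 0.19  0.23  1.97  0.    0.94 -1.38] [-1.   0.2 -0.5] 92.7
blue [204. 335.] 24.4 847.5 z85 [594.  73.] z24 [654.  59.]
blue [253. 192.] 18.5 971.5 z85 [424. 128.] z24 [442. 128.]
```

Call:
arm_command(
  offset=[
    [0,0,0.6],
    [0,0,1.6],
    [0,0,2.6],
    [0,0,3.6],
    [0,0,4.5],
    [0,0,4.9],
    [0,0,5.0],
    [0,0,5.0],
    [0,0,5.0],
  ],
  spin=[0,0,0,0,0,0,0,0,0],
  gripper=[93,93,93,93,93,93,93,93,93],
)

```text
time: 22.38
position: [425.7, 128.1, 42.0]
orientation: [-0.0, 1.0, 0.0, 0.001]
ft_force: [-0.8, 0.8, 0.9]
width: 0.998
```

Call:
arm_command(
  offset=[
    [0,0,0],
    [0,0,0],
    [0,0,0],
    [0,0,0],
    [0,0,0],
    [0,0,0],
    [0,0,0],
    [0,0,0],
    [0,0,0],
    [0,0,0],
    [0,0,0],
    [0,0,0],
  ],
  spin=[0,0,0,0,0,0,0,0,0,0,0,0],
  gripper=[20,20,20,20,20,20,20,20,20,20,20,20],
)

```text
time: 23.38
position: [424.9, 128.0, 41.2]
orientation: [-0.0, 1.0, -0.0, -0.0]
ft_force: [-0.3, -0.0, -0.4]
width: 0.364
```

Call:
arm_command(
  offset=[
    [0,0,-0.3],
    [0,0,-1],
    [0,0,-2],
    [0,0,-3],
    [0,0,-4],
    [0,0,-4.8],
    [-0.5,-0.1,-5],
    [-1.4,-0.4,-5],
    [-2.5,-0.7,-5],
    [-3.6,-1.0,-5],
    [-4.7,-1.4,-5],
    [-5.8,-1.7,-5],
  ],
  spin=[0,0,0,0,0,0,0,0,0,0,0,0],
  gripper=[20,20,20,20,20,20,20,20,20,20,20,20],
)

```text
time: 24.38
position: [571.0, 84.8, 166.8]
orientation: [-0.0, 1.0, -0.0, -0.0]
ft_force: [-0.1, 0.3, -0.8]
width: 0.36
```

Call:
arm_command(
  offset=[
    [-1.1,-0.3,0],
    [-2.1,-0.6,0],
    [-2.9,-0.9,0],
    [-3.4,-1.04,0],
    [-3.52,-1.06,0],
    [-3.52,-1.06,0],
    [-3.52,-1.06,0],
    [-3.52,-1.06,0],
  ],
  spin=[0,0,0,0,0,0,0,0],
  gripper=[20,20,20,20,20,20,20,20],
)

```text
time: 25.05
position: [657.1, 59.4, 166.5]
orientation: [-0.0, 1.0, -0.0, -0.0]
ft_force: [-0.0, 0.2, -0.4]
width: 0.362
```

```bash
python3 look.py w10
```

```text
25.05 [657.1  59.4 166.5] [ 0.02  0.6   1.39  0.    1.15 -1.55] [-0.   0.2 -0.4] 33.7
red [  0. 198.] 16.5 402.5 z85 [ 661. -193.] z24 [ 681. -255.]
red [ 40. 180.] 31.8 941.0 z85 [ 644. -147.] z24 [ 659. -198.]
blue [252. 257.] 34.6 2568.5 z85 [726.  59.] z24 [761.  59.]
blue [255. 176.] 26.9 395.0 z85 [639.  61.] z24 [653.  62.]
```

View pics/w10.png

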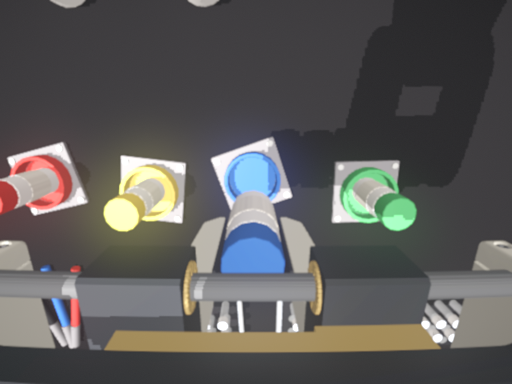

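The blue bottle is over the blue cup at (252,178), and red, yellow and green are all standing in their cups. Lowering it.

Call:
arm_command(
  offset=[
    [0,0,0.5],
    [0,0,1.4],
    [0,0,2.4],
    [0,0,3.3],
    [0,0,4.0],
    [0,0,4.4],
    [0,0,4.6],
    [0,0,4.7],
    [0,0,4.75],
    [0,0,4.78],
    [0,0,4.8],
    [0,0,4.8],
  ],
  spin=[0,0,0,0,0,0,0,0,0,0,0,0],
  gripper=[20,20,20,20,20,20,20,20,20,20,20,20],
)

```text
time: 26.1
position: [658.5, 59.0, 47.2]
orientation: [-0.0, 1.0, 0.0, 0.001]
ft_force: [-0.0, 0.2, 3.0]
width: 0.364
```

Call:
arm_command(
  offset=[
    [0,0,0],
    [0,0,0],
    [0,0,0],
    [0,0,0],
    [0,0,0],
    [0,0,0],
    [0,0,0],
    [0,0,0],
    [0,0,0],
  ],
  spin=[0,0,0,0,0,0,0,0,0],
  gripper=[20,20,36,38,42,50,60,70,70],
)

```text
time: 26.85
position: [657.9, 59.0, 46.2]
orientation: [-0.0, 1.0, -0.0, -0.0]
ft_force: [-0.7, 1.3, -0.0]
width: 0.69
```

Call:
arm_command(
  offset=[
    [0,0,-0.5],
    [0,0,-1.5],
    [0,0,-3],
    [0,0,-4.5],
    [0,0,-6],
    [0,0,-7],
    [0,0,-7],
    [0,0,-7],
    [0,0,-7],
    [0,0,-7],
  ],
  spin=[0,0,0,0,0,0,0,0,0,0],
  gripper=[70,70,70,70,70,70,70,70,70,70],
)

```text
time: 27.68
position: [657.3, 59.0, 219.9]
orientation: [-0.0, 1.0, -0.0, -0.001]
ft_force: [-0.0, 0.7, 0.1]
width: 0.754
```

```bash
python3 look.py w11
python3 - <<'E'
from h import *
from bench import *
p,d=grab_frame('scene');cv2.imwrite('pics/scene1.png',p[...,::-1])
cal=calibration('scene');q=np.load('scene0.npz')['p']
for im in(q,p):
    for c in('yellow','blue'):
        for (uv,r),a in blobs(im,c): print(c,np.round(uv),round(r,1),np.round(ray(cal,uv,38))[:2])
    print()
E
```

```text
27.6833 [657.3  59.  219.9] [ 0.02  0.55  1.34 -0.    1.25 -1.55] [-0.   0.7  0.1] 70.1
red [ 32. 183.] 19.7 921.0 z85 [ 660. -202.] z24 [ 676. -255.]
red [ 68. 172.] 27.1 624.5 z85 [ 647. -156.] z24 [ 660. -199.]
blue [253. 172.] 25.7 764.5 z85 [648.  59.] z24 [661.  59.]
blue [206.   1.] 20.5 413.0 z85 [475.  12.] z24 [453.   3.]
yellow [222. 241.] 18.9 [686. -57.]
yellow [345. 224.] 11.5 [519. 103.]
yellow [263. 148.] 13.7 [ 443. -139.]
blue [283. 271.] 19.2 [671.  67.]
blue [100. 258.] 26.3 [ 847. -207.]
blue [384. 187.] 10.5 [388. 121.]
blue [322. 178.] 14.3 [444.   8.]

yellow [221. 234.] 25.4 [674. -68.]
blue [283. 264.] 26.0 [659.  59.]
blue [100. 258.] 26.3 [ 847. -207.]
```

View pics/scene1.png

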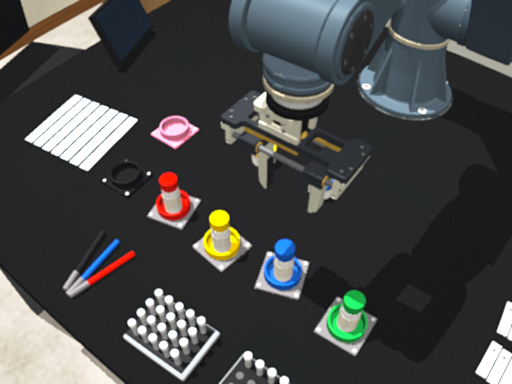

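View pics/w11.png

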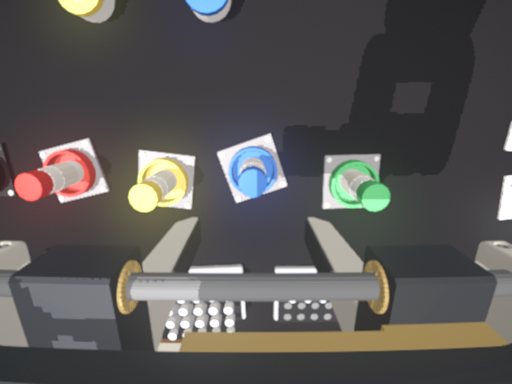

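The scene view shows all four bottles upright in the cups of their own colour: red (170,200), yellow (221,235), blue (284,265), green (350,318). The wrist view agrees, and the pots are still at its top edge. The gripper is clear above, so I'm handing in.

```bash
python3 -c "
from bench import *
print(finish_job())"
```

```text
the job is handed in; nothing more can be done
None
```

I stood all four sample bottles upright in the cups of their own colour, in the order red, yellow, green, blue. I handed the job in at about 28 s of the 109 s allowed; the hand-in gave no verdict.

- **Bottles:** the last scene and wrist pictures show all four upright and released in their own cups. The gripper was about 130 mm above the bottle caps.
- **Set-downs:** each bottle touched the cup floor before I opened the fingers. The measured force at touch-down was about 5 N or less, and nothing was dropped.
- **Pots:** I did not measure their final positions, because the arm hid them in the last scene picture. The last wrist picture showed both only at its top edge. I saw no sign of contact, and the path kept the fingers clear of both pots.
- **Cup measurements that disagreed:** once a bottle stood over a cup, the colour mask saw only part of that cup and its centre came out up to about 12 mm off. I used the earlier clear views instead, which agreed to about 5 mm or better.

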